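# Jack up the carving board and hold it for wedging

## Task

The hinged carving board with the marble rosette has to be tilted up so that a mate can slip wedges under it: first push the yellow sprung plunger fully down to throw off the brass catch, then stand the little lever jack on the bench with its saddle centred squarely under the red-marked lift lug, without bumping the board. Pump the jack's black-padded handle once fully down and let it come fully up again to bed the saddle, then press it fully down a second time and finish while holding it down, the board raised on the jack alone. Leave the tools and wedges lying about where they are, and do not topple the jack.

Things in the scene. Friction and masses are not known exactly. Their poses are not given: they have to be found in the camera images.
- stand: fixed cast-iron stand, 62 mm high, 330 mm wide (y), 250 mm deep (x), that carries the hinged board. Its x axis points from the lug side (towards the robot) to the hinge side; lug and plunger stick out on the near side. Origin on the bench 30 mm before the board's near edge, at mid-width (lug and plunger stand at about this x). The bench is free under the lug.
- board: elm carving board, 250 x 300 x 22 mm, with a grey marble rosette (156 mm wide, top 110 mm above the bench) wedged on it and the steel lug on its edge; hinged on the far (+x) edge of the stand. Origin at the middle of its near (-x) lower edge; underside 62 mm above the bench. Board, rosette and lug weigh about 3 kg, so about 13 N are needed at the lug to raise it.
- lift_point (a point): marked lift point: centre of the flat underside of the steel lug, below the red disc (32 mm) painted on its top. The lug is a level plate 8 mm thick, 44 mm wide (y); it ends 23 mm on the robot's side (stand -x) of this point. Underside 62 mm above the bench, board down. Clamped elsewhere along the edge each time, at least 95 mm to the stand's +y side of the plunger.
- plunger_top (a point): centre of the top of the yellow plunger cap (32 mm across), 108 mm above the bench, moving straight down. The cap stands on a green bracket 40 x 51 mm whose top is 74 mm above the bench.
- plunger (a joint): travel of the plunger, 0 (up) to 0.015 m (fully down). Sprung: about 4 N at the start, 10 N fully down; it comes back up when let go, the catch stays off.
- catch (a joint): angle of the brass catch that hooks over the board's edge: 0 = hooked (the board cannot rise), about 0.3 rad = thrown off by the plunger; it stays where it is put.
- jack: loose lever jack, about 0.8 kg, standing upright on the bench. Origin on the underside, below its blue grip block. Grey base plate 190 x 64 x 8 mm (from 105 mm behind to 85 mm ahead of the origin). Its x axis points forward to the saddle, the handle points back (-x).
- jack_grip (a point): point to grasp, 55 mm above the jack's underside in the middle of the blue upright grip block: 30 mm wide (across, jack y) and 28 mm long (jack x), from 8 to 78 mm high.
- saddle_top (a point): centre of the top of the round steel saddle (40 mm across), 55 mm ahead of jack_grip on the jack's x axis; 52 mm above the jack's underside with the handle up, 86 mm with the handle fully down.
- pump_pad (a point): centre of the upper face of the black rubber press pad (34 x 32 mm) at the handle's end. The handle pivots 45 mm behind the origin, 62 mm above the underside, and the pad is 105 mm from the pivot; with the handle up the pad is 137 mm behind the origin and 113 mm high, fully down 148 mm behind and 52 mm high.
- pump (a joint): handle angle: 0 = up (sprung up), 0.6 rad = fully down. Pressing it raises the saddle 57 mm per rad. About 2 N at the pad without load, 8 to 11 N with the board on the saddle; let go it comes back up by itself.
- dummy: blackened soft-iron dummy (round mallet) standing on its head, 80 mm across, 167 mm high; bystander. Origin under its middle.
- callipers: brass outside callipers lying flat, 165 x 116 mm; bystander. Origin near the middle, on the underside.
- wedge_a: hardwood splitting wedge 130 x 40 x 34 mm; bystander. Origin under its middle.
- wedge_b: hardwood splitting wedge 130 x 40 x 34 mm; bystander. Origin under its middle.
- chisel: steel stone chisel lying along its x axis, 237 mm long, 16 mm thick; bystander. Origin near the middle, on the underside.
- rubbing_stone: reddish rubbing stone 100 x 50 x 30 mm; bystander. Origin under its middle.

How it is judged (in metres and radians):
On the way, in this order (a step that is already met when the one before it is completed fails the run):
1. the plunger is pushed fully down and the catch thrown off (value of joint plunger above 0.013 m and value of joint catch above 0.25 rad), for 0.1 s.
2. the jack stands on the bench, saddle under the lift point, handle up, board still down (horizontal distance between saddle_top and lift_point below 0.013 m and height (world z) of jack below 0.004 m and angle between jack's own z axis and vertical below 0.06 rad and value of joint pump below 0.1 rad and height (world z) of lift_point below 0.066 m), for 0.2 s.
3. first full stroke: handle down, board raised (value of joint pump above 0.54 rad and height (world z) of lift_point above 0.077 m and horizontal distance between saddle_top and lift_point below 0.013 m), for 0.1 s.
4. the handle is up again and the board down (value of joint pump below 0.12 rad and height (world z) of lift_point below 0.068 m), for 0.1 s.
At the end, for the whole second after the job is handed in: After one full stroke and return, fingers hold the handle down (over 0.54 rad, over 2 N); lug over 77 mm high, borne by the jack alone (over 4 N), robot off the board; saddle within 13 mm of the lift point in plan; jack flat (0.06 rad), catch off, bystanders within 20 mm (all of step 3 and height (world z) of jack below 0.004 m and angle between jack's own z axis and vertical below 0.06 rad and value of joint catch above 0.2 rad and contact force between jack and board above 4 N and contact force between the fingers and jack above 2 N and contact force between each of the fingers, the arm and board below 0.5 N and distance of each of dummy, callipers, wedge_a, wedge_b, chisel, rubbing_stone from where it was at the start of the episode below 0.02 m); the arm keeps its last pose, push and grip.
It fails at once if a tool or wedge lying about is moved more than 20 mm (distance of any of dummy, callipers, wedge_a, wedge_b, chisel, rubbing_stone from where it was at the start of the episode above 0.02 m).
It fails at once if the jack is toppled (tilted more than 0.7 rad) (angle between jack's own z axis and vertical above 0.7 rad).
It fails at once if the robot bumps the board, rosette or lug with more than 10 N (contact force between any of the fingers, the arm and board above 10 N).
It also fails if it takes over 72 s, if anything falls off the work surface, if the arm or the gripper's body presses on something with over 40 N, if the wrist force passes 120 N, or if a joint passes its speed limit or range.

## Robot

A 6-joint arm with a two-finger parallel gripper is mounted at the origin on the work surface. World frame = base frame: x ahead of the robot, y to its left, z up, the work surface at z = 0. Lengths are in m, angles in degrees, forces in N, time in s.
With the tool pointing down it reaches from about 0.4 to 0.825 m from the base axis. Payload 7 kg.
Tool frame: the origin (TCP) lies midway between the tips of the shut fingers; the grasp point (between the pads) lies r.grip_depth behind it (r.grip_depth is the distance from the TCP to the grasp point, in m); z points along the fingers, y is the line along which they close (so a half turn about z gives the same grasp; the last joint's range is limited). The gripper opens to 88 mm and grips with 3 to 60 N. Pads are 19 mm wide; open, the fingers measure 130 mm over their backs; the gripper's body (78 mm by 193 mm) begins 47 mm behind the grasp point.
Start: joints at [-50.243, 20.546, 0.682, 0, -70.136, -16.507], TCP at [0.266, -0.62, 0.227] pointing down, gripper open.
Joint ranges: [-176.03, 176.03], [-82.01, 121.73], [-58.28, 71.71], [-173.87, 95.51], [-174.79, -0.11], [-173.66, 173.66]. Speed limits (degrees/s): [136.94, 136.94, 172.46, 180, 180, 180].

## Interface

Orientations are given as [roll, pitch, yaw] about the fixed x, y, z axes, in that order (R = Rz(yaw) Ry(pitch) Rx(roll)).
In Python, from plant import r gives the robot as it stands.
- The arm moves only by the tool pendant, called in YAML: its name, and indented under it one key for each argument. Schema: {"type":"object","properties":{"steps":{"type":"array","items":{"type":"object","properties":{"dx":{"type":"number"},"dy":{"type":"number"},"dz":{"type":"number"},"rx":{"type":"number"},"ry":{"type":"number"},"rz":{"type":"number"}},"additionalProperties":false},"minItems":1,"maxItems":12},"finger_gap":{"type":"number"},"force":{"type":"number"},"only":{"type":"string"},"quiet":{"type":"boolean"},"lines":{"type":"string"}},"required":["steps"],"additionalProperties":false}. steps is a list of rows, 1 to 12 of them, each an object with the fields dx, dy, dz (the shift in cm), rx, ry, rz (a rotation vector in units of 4 degrees); a field left out counts as zero; each row is the pose to reach, as a shift and turn from the pose commanded when the call began, along the tool's axes at that moment; what a row does not reach only later rows make up. A row lasts 1/12 s, in which the tool goes at most 0.0417 m and 7.16 degrees, less where a joint would pass 70% of its speed; a pose out of reach is approached as far as the arm can. finger_gap is the finger opening in m, set as the call begins (left out keeps the last). The fingers move at their own pace and stop on an object; force is the grip in N (left out, the last holds). Time passes only in rows, so rows that do not move let the fingers close. The tool returns the time, the measured TCP pose, the force, the opening and the grip force at its end. only (a regular expression) keeps the lines of the reply that match it, lines (a string "A,B") keeps lines A to B, and quiet returns only ok. Input that does not fit is refused with a message, and nothing moves.
- r.get_state(): the state, without advancing time (a new reading comes with each control period).
- r.capture(name): name is "scene" or "top"; returns a dict with "frame" (480x640x3 uint8, red, green, blue), "z_map" (480x640 float32, m along the optical axis (not along the pixel's ray), 0 where there is no reading), "fx", "fy", "cx", "cy" (pixels), "D" ([k1, k2, p1, p2, k3] as OpenCV has them; the pictures are not rectified), "cam_to_world" (4x4, takes a point from camera to world coordinates). Camera axes: x right, y down, z forward; pixel columns grow to the right and rows downward; lengths in m; the calibration is good to about 2 mm. A picture is of the moment at which its call begins.
- r.close_job(): hands the job in; it is judged then, once.
The state is a dict: "time_s": time; "joints": joint angles; "qd": joint speeds; "joint_torque": joint torques, N m; "tcp_pos": TCP position; "eef_rot": TCP orientation; "contact_force": force on the tool from outside, world axes, zero at the start; "moment": the same for the moment, N m; "gripper_width": finger opening in m; "gripper_force": force on a finger pad.
Only numpy, scipy, OpenCV 4.12 (cv2) and the standard library are available. Lean on these libraries where they do the work, as an engineer would, in place of code of your own. Each camera call takes 0.05 s, during which the arm holds its last target. There are 200 camera calls.

## Working session

There is one attempt and no reset: what is moved stays moved. The work goes in short steps, Python scripts to look and compute and a tool call to move; the robot and the scene stay as the last step left them, time stands still between calls to the robot, and variables do not carry over. Pictures are saved under pics/ and viewed, at most 10 in all, crops included, and the job is handed in when it is done.

```bash
ls; mkdir -p pics
```

Run:
```python
from plant import r
import cv2,pickle
for n in("top","scene"):
    c=r.capture(n); pickle.dump(c,open(f"{n}0.pkl","wb")); cv2.imwrite(f"pics/{n}0.png",c["frame"][:,:,::-1])
    print(n,c["fx"],c["D"],c["cam_to_world"])
print(r.get_state(),r.grip_depth)
```

```text
pics
plant.py
top 543.1280557528842 [-0.13727645  0.          0.          0.          0.        ] [[ 0.01557936 -0.99610873  0.08674491  0.390868  ]
 [-0.99986835 -0.01591393 -0.0031668  -0.00506242]
 [ 0.00453493 -0.08668416 -0.99622552  1.5892888 ]
 [ 0.          0.          0.          1.        ]]
scene 591.2670426643301 [-0.11191144  0.          0.          0.          0.        ] [[ 0.71509015  0.38358361 -0.58438831  1.4417025 ]
 [ 0.69877817 -0.41479058  0.58280173 -0.92559811]
 [-0.01884557 -0.82511356 -0.5646525   0.99941927]
 [ 0.          0.          0.          1.        ]]
{'time_s': 0.1, 'joints': array([-5.02427440e+01,  2.05863994e+01,  6.38477649e-01, -1.52085046e-02,
       -7.01374220e+01, -1.65067752e+01]), 'qd': array([ 0.08394173, -0.12246216,  0.07826858,  0.01364156,  0.02344368,
        0.00609569]), 'joint_torque': array([-9.83222890e-04, -5.84162486e+01,  2.93753529e+01,  7.01564714e+00,
        1.02001344e-02, -6.47029242e-05]), 'tcp_pos': array([ 0.26623748, -0.61979051,  0.22573072]), 'eef_rot': array([ 1.79914111e+02, -1.05419357e-02, -1.56754689e+02]), 'contact_force': array([0.12283825, 0.9441552 , 0.15474546]), 'moment': array([ 0.00882994,  0.03354798, -0.00459004]), 'gripper_force': 0.0, 'gripper_width': 0.0872529462932585} 0.0188
```

View pics/top0.png

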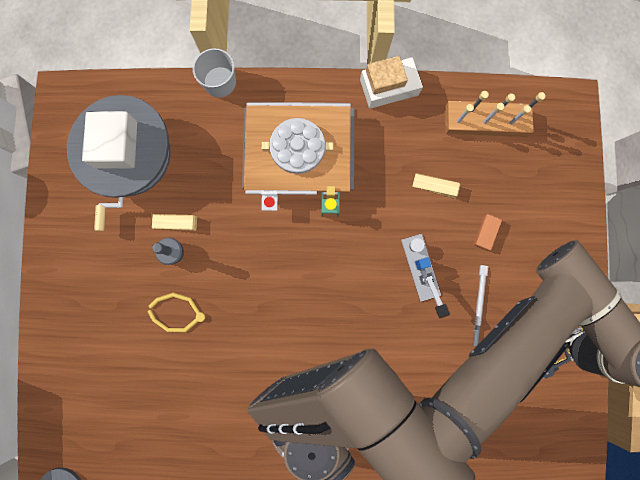

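View pics/scene0.png

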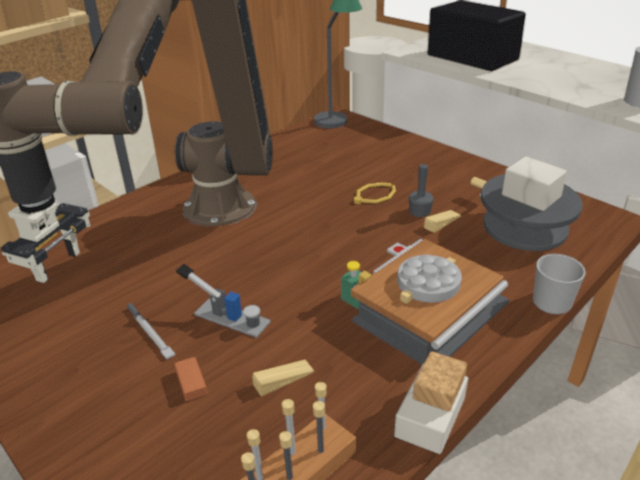

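The top view shows the red lug disc at (269,202), the yellow cap at (331,204), the jack saddle at (417,244), the blue grip at (424,263) and the pad at (442,311). In the scene view the red disc is at (398,249), the cap at (353,267) and the blue grip at (233,306).

Create h.py:
```python
import numpy as np,cv2,pickle
from scipy.spatial.transform import Rotation as R
def ray(c,uv):
    K=np.array([[c["fx"],0,c["cx"]],[0,c["fy"],c["cy"]],[0,0,1]])
    p=cv2.undistortPoints(np.array([[uv]],float),K,np.array(c["D"]))[0,0]
    T=np.array(c["cam_to_world"]); d=T[:3,:3]@np.array([p[0],p[1],1]); return T[:3,3],d
def onz(c,uv,z):
    o,d=ray(c,uv); return o+d*(z-o[2])/d[2]
def tri(a,ua,b,ub):
    o1,d1=ray(a,ua);o2,d2=ray(b,ub)
    s=np.linalg.lstsq(np.c_[d1,-d2],o2-o1,rcond=None)[0]
    return (o1+d1*s[0]+o2+d2*s[1])/2, np.linalg.norm(o1+d1*s[0]-o2-d2*s[1])
def blob(c,lo,hi,box):
    x0,y0,x1,y1=box; f=cv2.cvtColor(c["frame"],cv2.COLOR_RGB2HSV)[y0:y1,x0:x1]
    m=cv2.inRange(f,lo,hi); n,l,s,ce=cv2.connectedComponentsWithStats(m)
    i=1+np.argmax(s[1:,4]); return ce[i]+[x0,y0], s[i], (l==i)
def totool(st,target):  # world shift in tool axes
    Rm=R.from_euler("xyz",st["eef_rot"],degrees=True).as_matrix()
    return Rm.T@(np.array(target)-st["tcp_pos"])
```

Run:
```python
from h import *
t,s=[pickle.load(open(n+"0.pkl","rb")) for n in("top","scene")]
for n,lo,hi,bt,bs,z in [("red",(0,150,90),(6,255,255),(255,190,285,215),(380,235,415,260),.070),
 ("yel",(24,180,120),(35,255,255),(315,190,345,215),(340,255,365,275),.108),
 ("blue",(100,120,40),(125,255,255),(405,240,440,290),(215,280,250,330),.078),
 ("pad",(0,0,0),(179,255,50),(432,302,452,320),(172,258,200,285),.113),
 ("sad",(0,0,165),(179,45,255),(405,234,428,253),(238,300,266,318),.052)]:
    a,sa,_=blob(t,lo,hi,bt); b,sb,_=blob(s,lo,hi,bs)
    print(n,a.round(1),sa,b.round(1),sb,"plane",onz(t,a,z).round(4),onz(s,b,z).round(4),"tri",np.round(tri(t,a,s,b)[0],4))
def crop(c,b,k,n):
    x0,y0,x1,y1=b; return cv2.resize(c["frame"][y0:y1,x0:x1,::-1],(x1*k-x0*k,y1*k-y0*k),interpolation=cv2.INTER_CUBIC)
A=crop(t,(240,180,360,220),5,0);B=crop(t,(395,225,460,325),4,0);C=crop(s,(170,250,300,340),4,0)
o=np.zeros((600,800,3),np.uint8);o[:200,:600]=A;o[200:600,:260]=B;o[220:580,270:790]=C
cv2.imwrite("pics/crop.png",o)
```

```text
red [268.8 201.6] [ 9  7 11 10 82] [397.8 248.6] [14 12  9  5 30] plane [0.6437 0.1322 0.07  ] [0.6409 0.1349 0.07  ] tri [0.6432 0.1319 0.0727]
yel [330.3 203.5] [10  8 11 12 92] [352.8 265.2] [ 7  6 12  9 84] plane [ 0.6346 -0.0412  0.108 ] [ 0.6365 -0.0421  0.108 ] tri [ 0.635  -0.041   0.1066]
blue [422.5 263.2] [ 10  17  16  13 129] [232.6 306.1] [ 10  13  16  28 347] plane [ 0.4753 -0.3028  0.078 ] [ 0.5094 -0.3295  0.078 ] tri [ 0.4772 -0.309   0.0462]
pad [439. 306.] [6 4 3 1 3] [183.7 270.8] [ 5  7 14 13 93] plane [ 0.357  -0.3416  0.113 ] [ 0.3467 -0.3535  0.113 ] tri [ 0.3526 -0.3481  0.1127]
sad [414.4 243.7] [  0   0  21  19 298] [251.2 310.4] [  6   6  15  10 119] plane [ 0.5322 -0.2844  0.052 ] [ 0.5291 -0.2912  0.052 ] tri [ 0.5301 -0.2875  0.0504]
```

View pics/crop.png

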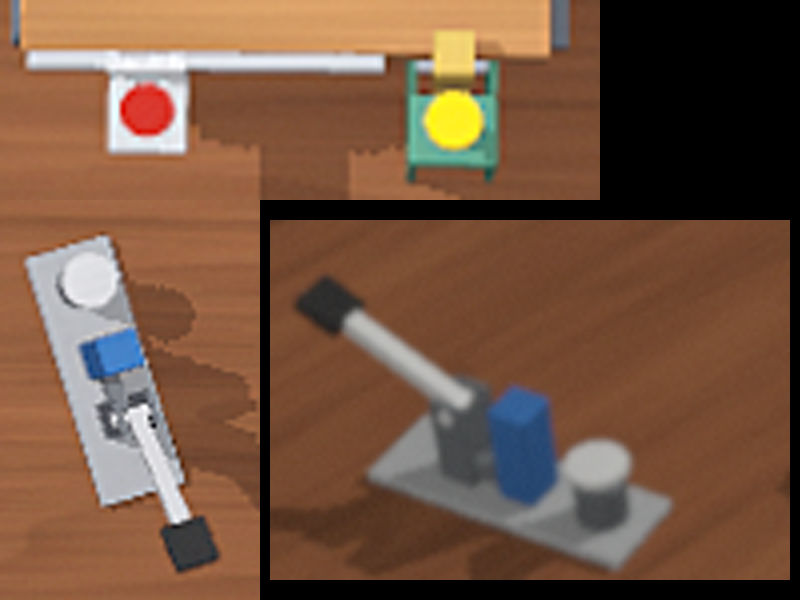

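The crop gives, in top-image pixels, the saddle at (417.2,245), the blue block's top at (424.5,262.5), the pad at (442.5,311.2), and the base plate corners. I'll use these for the jack's yaw.

Run:
```python
from h import *
t,s=[pickle.load(open(n+"0.pkl","rb")) for n in("top","scene")]
B=lambda x,y:(395+(x-1.5)/4,225+(y-200-1.5)/4); A=lambda x,y:(240+(x-2)/5,180+(y-2)/5); C=lambda x,y:(170+(x-270-1.5)/4,250+(y-220-1.5)/4)
print("sad",onz(t,B(89,280),.052),onz(s,C(599,464),.052)); print("blue",onz(t,B(118,350),.078),onz(s,C(524,406),.078))
print("pad",onz(t,B(190,543),.113),onz(s,C(328,303),.113))
cs=[onz(t,B(*p),.008) for p in((27,258),(108,236),(183,483),(103,505))]
for p in cs: print(p)
f=(cs[0]+cs[1])/2;b=(cs[2]+cs[3])/2;print("plate front/back",f,b,"yaw",np.degrees(np.arctan2(*(f-b)[1::-1])),np.linalg.norm(f-b))
o=b+(f-b)*105/190; print("origin",o)
l,rr=onz(t,A(27,60),.07),onz(t,A(383,62),.07);print("bar",l,rr,"stand yaw",np.degrees(np.arctan2(*(l-rr)[1::-1]))-90)
l,rr=onz(t,A(22,48),.084),onz(t,A(550,54),.084);print("edge",l,rr,"stand yaw",np.degrees(np.arctan2(*(l-rr)[1::-1]))-90)
print("wedges etc", [onz(t,u,.03).round(3) for u in((174,222),(167,250),(437,185),(489,232))], onz(t,(483,267),.01),onz(t,(478,340),.01))
```

```text
sad [ 0.52960866 -0.29154364  0.052     ] [ 0.53098686 -0.29063367  0.052     ]
blue [ 0.4783464 -0.3072579  0.078    ] [ 0.48048963 -0.3053384   0.078     ]
pad [ 0.34515689 -0.35034746  0.113     ] [ 0.34596348 -0.35155864  0.113     ]
[ 0.54906068 -0.25381247  0.008     ]
[ 0.56633099 -0.31390092  0.008     ]
[ 0.3856229  -0.36958899  0.008     ]
[ 0.36900256 -0.31045188  0.008     ]
plate front/back [ 0.55769583 -0.2838567   0.008     ] [ 0.37731273 -0.34002043  0.008     ] yaw 17.294398469538958 0.18892440221198833
origin [ 0.47699813 -0.30898258  0.008     ]
bar [0.67142322 0.20066862 0.07      ] [ 0.67320886 -0.00164036  0.07      ] stand yaw 0.5056952025789343
edge [0.67566244 0.20181518 0.084     ] [ 0.67678536 -0.09551641  0.084     ] stand yaw 0.21638666589086597
wedges etc [array([0.587, 0.412, 0.03 ]), array([0.504, 0.43 , 0.03 ]), array([ 0.708, -0.356,  0.03 ]), array([ 0.572, -0.51 ,  0.03 ])] [ 0.47026816 -0.49717543  0.01      ] [ 0.2560841  -0.48183172  0.01      ]
```
Yaw ~17.3. origin (0.478,-0.308); saddle = origin + 55mm -> (0.5305,-0.2916). OK. Pad: origin-137*(.955,.297)=(0.347,-0.349) ✓.

Units first: shifts go in cm and turns go in units of 4 degrees. So -0.37 m is -37, -0.34 m is -34, 6 degrees is 1.5.

pendant:
  steps:
    - {"dx": -4,"dy": 2.7}
    - {"dx": -7,"dy": 4.7,"rz": 0.75}
    - {"dx": -10,"dy": 6.8,"rz": 1.5}
    - {"dx": -13,"dy": 8.8,"rz": 1.5}
    - {"dx": -16,"dy": 10.8,"rz": 1.5}
    - {"dx": -19,"dy": 12.9,"rz": 1.5}
    - {"dx": -22,"dy": 14.9,"rz": 1.5}
    - {"dx": -25,"dy": 17,"rz": 1.5}
    - {"dx": -28,"dy": 19,"rz": 1.5}
    - {"dx": -31,"dy": 21,"rz": 1.5}
    - {"dx": -34,"dy": 23.1,"rz": 1.5}
    - {"dx": -37,"dy": 25.1,"rz": 1.5}
  finger_gap: 0
  force: 20

```text
time_s: 1.1
tcp_pos: [0.5077, -0.2417, 0.2264]
eef_rot: [180.0, -0.0, -162.7]
contact_force: [1.0, -0.5, -0.3]
gripper_width: 0.0132
gripper_force: 0.0
```

Run:
```python
from plant import r
from h import *
print(totool(r.get_state(),(.635,-.0415,.13)))
```

```text
[-0.18094647  0.15337132  0.09644745]
```

Scaled: -0.181 m is -18.1, -0.17 m is -17.

pendant:
  steps:
    - {"dx": -3,"dy": 2.5}
    - {"dx": -6,"dy": 5.1}
    - {"dx": -9,"dy": 7.6}
    - {"dx": -12,"dy": 10.2,"dz": 1}
    - {"dx": -15,"dy": 12.7,"dz": 3}
    - {"dx": -17,"dy": 14.4,"dz": 6}
    - {"dx": -18.1,"dy": 15.3,"dz": 8.5}
    - {"dx": -18.1,"dy": 15.3,"dz": 9.5}
    - {"dx": -18.1,"dy": 15.3,"dz": 9.7}
    - {"dx": -18.1,"dy": 15.3,"dz": 9.7}

```text
time_s: 1.93
tcp_pos: [0.6341, -0.0442, 0.1289]
eef_rot: [-180.0, -0.1, -162.7]
contact_force: [0.4, -0.6, -0.5]
gripper_width: 0.0002
gripper_force: 0.0
```

Run:
```python
from plant import r
from h import *
c=r.capture("top"); cv2.imwrite("pics/p1.png",cv2.resize(c["frame"][150:300,220:420,::-1],(800,600)))
print(r.get_state()["tcp_pos"],r.get_state()["contact_force"])
```

```text
[ 0.63478305 -0.04447407  0.13025124] [ 0.35077703 -0.38962755 -0.28212165]
```

View pics/p1.png

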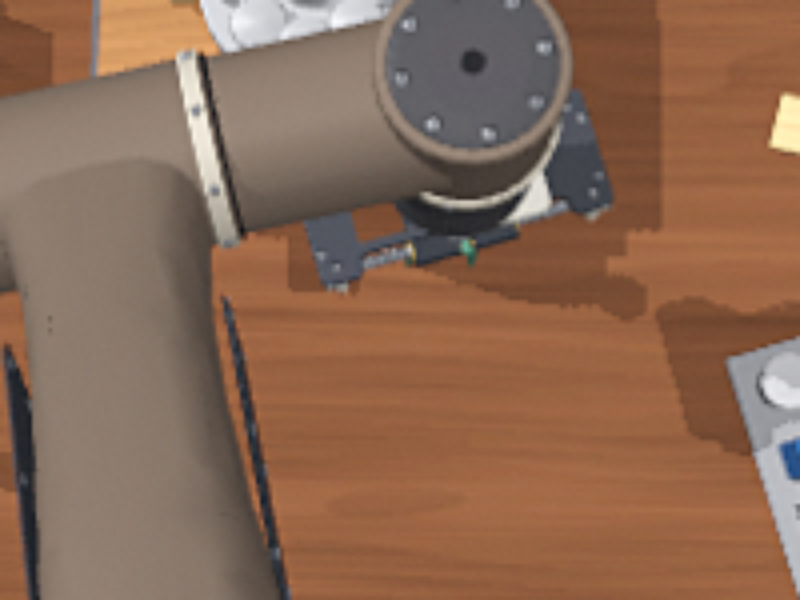

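The arm hides the plunger from above, but the pose puts the fingertips over the cap, so I press.

Scaled: 0.037 m is 3.7, 0.038 m is 3.8.

pendant:
  steps:
    - {"dx": -0.1,"dy": 0.3,"dz": 1.2}
    - {"dx": -0.1,"dy": 0.3,"dz": 2}
    - {"dx": -0.1,"dy": 0.3,"dz": 2.4}
    - {"dx": -0.1,"dy": 0.3,"dz": 2.8}
    - {"dx": -0.1,"dy": 0.3,"dz": 3.2}
    - {"dx": -0.1,"dy": 0.3,"dz": 3.5}
    - {"dx": -0.1,"dy": 0.3,"dz": 3.7}
    - {"dx": -0.1,"dy": 0.3,"dz": 3.8}
    - {"dx": -0.1,"dy": 0.3,"dz": 3.8}
    - {"dx": -0.1,"dy": 0.3,"dz": 3.8}

```text
time_s: 2.82
tcp_pos: [0.6351, -0.041, 0.0933]
eef_rot: [-180.0, 0.1, -162.7]
contact_force: [-4.1, 0.2, 10.7]
gripper_width: 0.0002
gripper_force: 5.1
```

Scaled: 0.003 m is 0.3, 0.002 m is 0.2.

pendant:
  steps:
    - {"dz": 0.2}
    - {"dz": 0.3}
    - {"dz": 0.3}
    - {"dz": 0.3}
    - {"dz": 0.3}

```text
time_s: 3.23
tcp_pos: [0.6354, -0.0411, 0.0931]
eef_rot: [-179.9, 0.2, -162.7]
contact_force: [-10.7, 3.0, 28.8]
gripper_width: 0.0005
gripper_force: 14.2
```

The stop was reached, with a firm 29 N. Next: up and over to the jack.

Scaled: 0.229 m is 22.9, 0.22 m is 22.

pendant:
  steps:
    - {"dz": -4}
    - {"dz": -8}
    - {"dx": 2,"dy": -1.8,"dz": -10}
    - {"dx": 5,"dy": -4.5,"dz": -11}
    - {"dx": 8,"dy": -7.3,"dz": -11}
    - {"dx": 11,"dy": -10,"dz": -11}
    - {"dx": 14,"dy": -12.7,"dz": -11}
    - {"dx": 17,"dy": -15.4,"dz": -11}
    - {"dx": 20,"dy": -18.2,"dz": -11}
    - {"dx": 22,"dy": -20,"dz": -11}
    - {"dx": 22.9,"dy": -20.8,"dz": -11}
    - {"dx": 22.9,"dy": -20.8,"dz": -11}
  finger_gap: 0.088

```text
time_s: 4.23
tcp_pos: [0.4761, -0.3092, 0.1988]
eef_rot: [-180.0, -0.0, -162.9]
contact_force: [-0.3, 1.1, -0.6]
gripper_width: 0.0751
gripper_force: 0.0
```

Run:
```python
from plant import r
from h import *
print(totool(r.get_state(),(.478,-.308,.036)))
t=r.capture("top"); pickle.dump(t,open("top1.pkl","wb")); s=r.capture("scene"); pickle.dump(s,open("scene1.pkl","wb"))
o=np.zeros((600,800,3),np.uint8)
o[:250,:600]=cv2.resize(t["frame"][180:230,240:360,::-1],(600,250)); o[250:600,:780]=cv2.resize(s["frame"][185:360,100:490,::-1],(780,350))
cv2.imwrite("pics/p2.png",o)
```

```text
[-0.00214175  0.00061853  0.16278542]
```

View pics/p2.png

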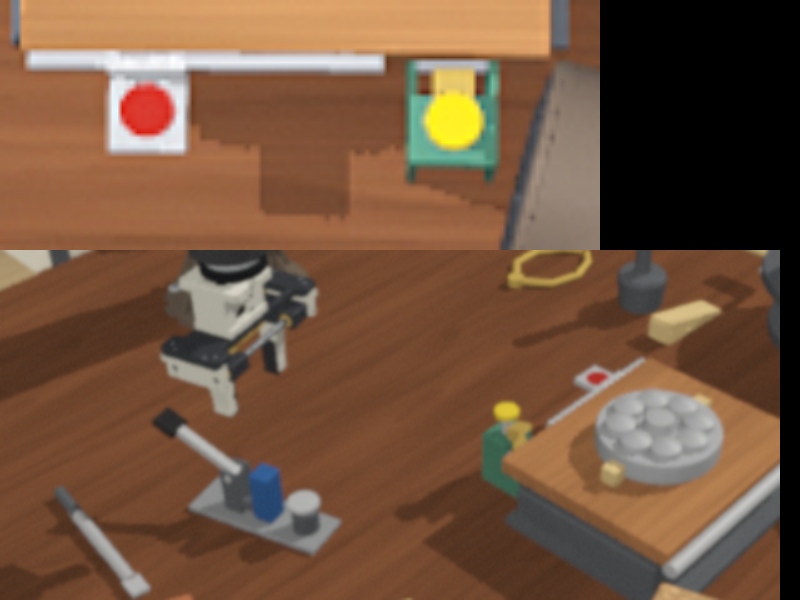

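The brass catch is now drawn back off the board edge (at about (453,80) in the crop), and the gripper is above the jack. I descend and grip.

Scaled: 0.163 m is 16.3, 0.16 m is 16.

pendant:
  steps:
    - {"dx": -0.2,"dy": 0.1,"dz": 4}
    - {"dx": -0.2,"dy": 0.1,"dz": 8}
    - {"dx": -0.2,"dy": 0.1,"dz": 11}
    - {"dx": -0.2,"dy": 0.1,"dz": 13}
    - {"dx": -0.2,"dy": 0.1,"dz": 15}
    - {"dx": -0.2,"dy": 0.1,"dz": 16}
    - {"dx": -0.2,"dy": 0.1,"dz": 16.3}
    - {"dx": -0.2,"dy": 0.1,"dz": 16.3}

```text
time_s: 5.0
tcp_pos: [0.4798, -0.3049, 0.0352]
eef_rot: [180.0, -0.1, -162.7]
contact_force: [-0.2, -0.1, 0.6]
gripper_width: 0.0879
gripper_force: 0.0
```

pendant:
  steps:
    - {}
    - {}
    - {}
    - {}
    - {}
    - {}
    - {}
    - {}
    - {}
    - {}
  finger_gap: 0
  force: 40

```text
time_s: 5.83
tcp_pos: [0.4801, -0.3061, 0.0358]
eef_rot: [-179.9, 0.0, -162.7]
contact_force: [0.4, -4.4, -0.5]
gripper_width: 0.0298
gripper_force: 39.9
```

pendant:
  steps:
    - {"dz": -0.5}
    - {"dz": -1.5}
    - {"dz": -3}
    - {"dx": -0.6,"dy": 1.7,"dz": -3.5}
    - {"dx": -1.4,"dy": 3.9,"dz": -3.5}
    - {"dx": -2.3,"dy": 6.4,"dz": -3.5,"rz": 0.5}
    - {"dx": -3.2,"dy": 8.9,"dz": -3.5,"rz": 1}
    - {"dx": -4.1,"dy": 11.4,"dz": -3.5,"rz": 1.5}
    - {"dx": -5,"dy": 13.9,"dz": -3.5,"rz": 2}
    - {"dx": -5.9,"dy": 16.4,"dz": -3.5,"rz": 2.5}
    - {"dx": -6.8,"dy": 18.9,"dz": -3.5,"rz": 3}
    - {"dx": -7.7,"dy": 21.4,"dz": -3.5,"rz": 3.5}

```text
time_s: 6.83
tcp_pos: [0.4884, -0.077, 0.0707]
eef_rot: [180.0, -0.1, -176.9]
contact_force: [0.8, -0.5, -7.3]
gripper_width: 0.0296
gripper_force: 39.9
```

Run:
```python
from plant import r
from h import *
print(totool(r.get_state(),(.50,.1325,.07)))
```

```text
[-0.02298513  0.20852708  0.00073566]
```

Scaled: 0.208 m is 20.8, 0.205 m is 20.5, 3.2 degrees is 0.8.

pendant:
  steps:
    - {"dx": -0.2,"dy": 2.5,"rz": 0.5}
    - {"dx": -0.5,"dy": 5,"rz": 0.8}
    - {"dx": -0.8,"dy": 7.5,"rz": 0.8}
    - {"dx": -1.1,"dy": 10,"rz": 0.8}
    - {"dx": -1.4,"dy": 12.5,"rz": 0.8}
    - {"dx": -1.7,"dy": 15,"rz": 0.8}
    - {"dx": -1.9,"dy": 17.5,"rz": 0.8}
    - {"dx": -2.1,"dy": 19.5,"rz": 0.8}
    - {"dx": -2.2,"dy": 20.5,"rz": 0.8}
    - {"dx": -2.2,"dy": 20.8,"rz": 0.8}
    - {"dx": -2.2,"dy": 20.8,"dz": 1,"rz": 0.8}
    - {"dx": -2.2,"dy": 20.8,"dz": 1.5,"rz": 0.8}

```text
time_s: 7.83
tcp_pos: [0.4987, 0.1298, 0.0544]
eef_rot: [-180.0, -0.1, -180.0]
contact_force: [-0.4, -0.5, -9.2]
gripper_width: 0.0298
gripper_force: 39.9
```

Run:
```python
from plant import r
from h import *
st=r.get_state();print(st["tcp_pos"],st["eef_rot"])
t=r.capture("top"); pickle.dump(t,open("top2.pkl","wb")); s=r.capture("scene"); pickle.dump(s,open("scene2.pkl","wb"))
o=np.zeros((600,800,3),np.uint8)
o[:300,:400]=cv2.resize(t["frame"][180:330,200:400,::-1],(400,300)); o[:,:][300:600,:800]=cv2.resize(s["frame"][170:320,200:600,::-1],(800,300))
cv2.imwrite("pics/p3.png",o)
```

```text
[0.49870838 0.12977497 0.0544477 ] [-1.79975096e+02 -8.08546133e-02 -1.79974228e+02]
```

View pics/p3.png

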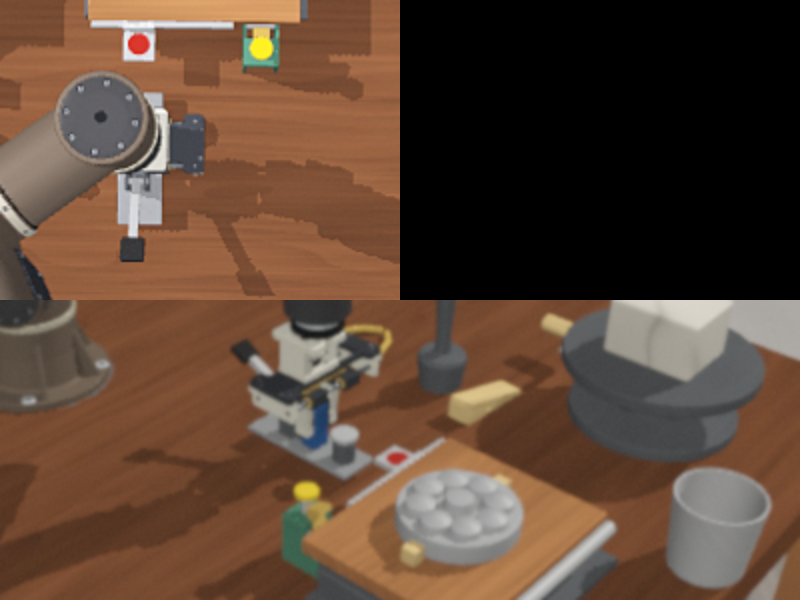

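The jack hangs level and straight in front of the lug; in the scene view the saddle top is near (372,237) and the red disc near (398,249). Both lie at about z = 0.07, so one view gives the offset between them directly.

Run:
```python
from h import *
s=pickle.load(open("scene2.pkl","rb"));t=pickle.load(open("top2.pkl","rb"))
a,sa,m=blob(s,(0,0,130),(179,50,255),(360,228,384,246)); b,sb,_=blob(s,(0,150,90),(6,255,255),(380,235,415,260))
print(a,sa,b,sb); A=onz(s,a,.0707);B=onz(s,b,.070);print("saddle",A,"red",B,"diff",B-A)
print("top red",onz(t,blob(t,(0,150,90),(6,255,255),(255,190,285,215))[0],.07))
cv2.imwrite("pics/p4.png",cv2.resize(s["frame"][215:285,310:410,::-1],(800,560),interpolation=cv2.INTER_CUBIC))
```

```text
[370.05       237.80714286] [  0   4  20  14 140] [397.76666667 248.6       ] [14 12  9  5 30]
saddle [0.55144554 0.12239388 0.0707    ] red [0.64087513 0.13487289 0.07      ] diff [ 0.08942958  0.01247901 -0.0007    ]
top red [0.64370459 0.13216919 0.07      ]
```

View pics/p4.png

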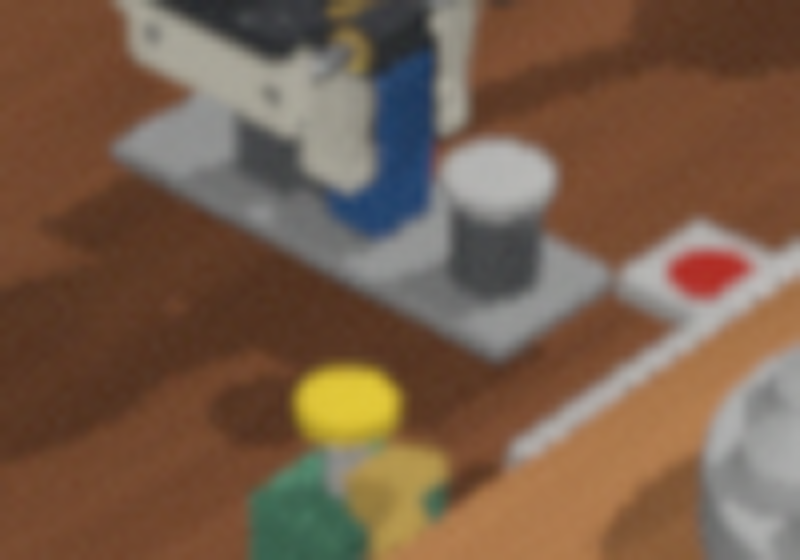

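Run:
```python
from h import *
s=pickle.load(open("scene2.pkl","rb"))
P=lambda x,y:(310+(x-3.5)/8,215+(y-3.5)/8)
A=onz(s,P(500,176),.0715);print(A)
for p in((710,273),(713,276)):print(onz(s,P(*p),.07)-A)
for p in((613,280),(497,358)):print("plate front corner",onz(s,P(*p),.027))
for p in((617,280),(702,218)): print("lug front corner",onz(s,P(*p),.07))
```

```text
[0.55225468 0.1300269  0.0715    ]
[ 0.08997449  0.00553314 -0.0015    ]
[ 0.09184226  0.00484041 -0.0015    ]
plate front corner [0.58262704 0.15783013 0.027     ]
plate front corner [0.58323345 0.09422304 0.027     ]
lug front corner [0.62161366 0.1108454  0.07      ]
lug front corner [0.61933877 0.15955272 0.07      ]
```

pendant:
  steps:
    - {"dy": 0.2,"dz": 0.6}
    - {"dy": 0.4,"dz": 1.2}
    - {"dy": 0.4,"dz": 1.5}
    - {"dy": 0.4,"dz": 1.5}
    - {"dy": 0.4,"dz": 1.5}

```text
time_s: 8.35
tcp_pos: [0.4995, 0.1343, 0.0402]
eef_rot: [-180.0, -0.0, -180.0]
contact_force: [-0.3, -0.5, -7.4]
gripper_width: 0.03
gripper_force: 39.9
```

Scaled: -0.086 m is -8.6, -0.084 m is -8.4.

pendant:
  steps:
    - {"dx": -1.2}
    - {"dx": -2.6}
    - {"dx": -4}
    - {"dx": -5.3}
    - {"dx": -6.4}
    - {"dx": -7.3}
    - {"dx": -8}
    - {"dx": -8.4}
    - {"dx": -8.6}
    - {"dx": -8.6}
    - {"dx": -8.6}

```text
time_s: 9.27
tcp_pos: [0.5851, 0.1345, 0.0404]
eef_rot: [-180.0, -0.0, -180.0]
contact_force: [-0.1, 1.3, -8.6]
gripper_width: 0.0299
gripper_force: 39.9
```

pendant:
  steps:
    - {"dz": 0.2}
    - {"dz": 0.4}
    - {"dz": 0.45}
    - {"dz": 0.45}

```text
time_s: 9.6
tcp_pos: [0.5854, 0.1346, 0.036]
eef_rot: [-180.0, -0.0, -179.9]
contact_force: [0.0, -0.5, -7.0]
gripper_width: 0.03
gripper_force: 39.9
```

pendant:
  steps:
    - {"dz": 0.1}
    - {"dz": 0.1}
    - {"dz": 0.1}

```text
time_s: 9.85
tcp_pos: [0.5856, 0.1346, 0.0358]
eef_rot: [180.0, 0.0, -179.9]
contact_force: [-4.8, -0.6, 2.4]
gripper_width: 0.0299
gripper_force: 39.9
```

pendant:
  steps:
    - {"dz": 0.1}
    - {"dz": 0.1}
    - {"dz": 0.1}

```text
time_s: 10.1
tcp_pos: [0.5856, 0.1346, 0.0357]
eef_rot: [180.0, 0.0, -179.9]
contact_force: [-7.9, -1.4, 11.9]
gripper_width: 0.0296
gripper_force: 39.9
```

Scaled: -0.001 m is -0.1.

pendant:
  steps:
    - {"dz": -0.1}
    - {"dz": -0.1}
    - {"dz": -0.1}
    - {"dz": -0.1}
    - {"dz": -0.1}
    - {"dz": -0.1}
  finger_gap: 0.07

```text
time_s: 10.6
tcp_pos: [0.5858, 0.1347, 0.035]
eef_rot: [-180.0, 0.0, -179.9]
contact_force: [-0.0, 0.7, 0.5]
gripper_width: 0.0639
gripper_force: 0.0
```

pendant:
  steps:
    - {"dz": -2}
    - {"dz": -5}
    - {"dz": -9}
    - {"dz": -13}
    - {"dx": 4,"dz": -14}
    - {"dx": 8,"dz": -14}
    - {"dx": 12,"dz": -14}
    - {"dx": 14,"dz": -14}
  finger_gap: 0.07

```text
time_s: 11.27
tcp_pos: [0.4422, 0.1335, 0.1751]
eef_rot: [180.0, -0.0, -180.0]
contact_force: [0.1, 0.1, 0.3]
gripper_width: 0.0702
gripper_force: 0.0
```

Run:
```python
from plant import r
from h import *
st=r.get_state();print(st["tcp_pos"],st["eef_rot"])
t=r.capture("top"); pickle.dump(t,open("top3.pkl","wb")); s=r.capture("scene"); pickle.dump(s,open("scene3.pkl","wb"))
o=np.zeros((600,800,3),np.uint8)
o[:300,:800]=cv2.resize(t["frame"][185:260,200:400,::-1],(800,300),interpolation=cv2.INTER_CUBIC); o[:,:][300:600,:800]=cv2.resize(s["frame"][200:275,310:510,::-1],(800,300),interpolation=cv2.INTER_CUBIC)
cv2.imwrite("pics/p5.png",o)
```

```text
[0.44215071 0.13352181 0.17505538] [ 1.79956000e+02 -3.71511515e-02 -1.79986680e+02]
```

View pics/p5.png

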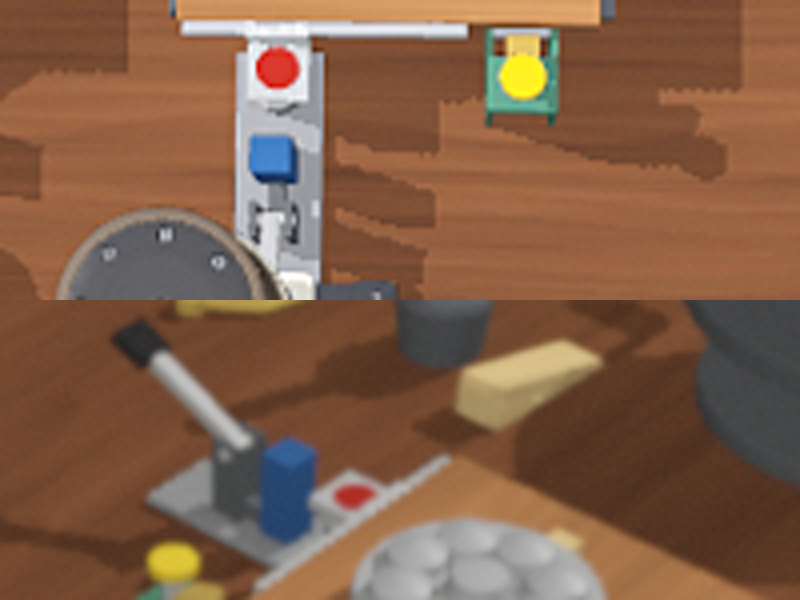

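The jack stands under the lug: plate edges at crop columns 236 and 323, red disc at (278,68), plate front edge at row 53. I check the numbers.

Run:
```python
from h import *
t=pickle.load(open("top3.pkl","rb"))
P=lambda x,y:(200+(x-1.5)/4,185+(y-1.5)/4)
print("red",onz(t,blob(t,(0,150,90),(6,255,255),(255,190,285,215))[0],.07))
print("plate corners",onz(t,P(236,53),.008),onz(t,P(324,53),.008),onz(t,P(236,200),.008),onz(t,P(323,270),.008))
print("blue",onz(t,P(276,155),.078),"lug", onz(t,P(248,102),.07),onz(t,P(307,105),.07))
s=pickle.load(open("scene3.pkl","rb"));S=lambda x,y:(310+(x-1.5)/4,200+(y-300-1.5)/4)
print("pad",onz(s,S(139,341),.113),"blue",onz(s,S(290,452),.078), "red", onz(s,S(355,497),.07))
```

```text
red [0.64370459 0.13216919 0.07      ]
plate corners [0.66461053 0.16811862 0.008     ] [0.66553412 0.1031078  0.008     ] [0.55557288 0.16520626 0.008     ] [0.50520008 0.10026472 0.008     ]
blue [0.58044576 0.13037112 0.078     ] lug [0.61890406 0.15186018 0.07      ] [0.617375   0.11003311 0.07      ]
pad [0.44341485 0.13276835 0.113     ] blue [0.58248169 0.13760995 0.078     ] red [0.64291335 0.13498213 0.07      ]
```

The saddle is about 5 mm short of the lift point, which is inside tolerance. There is time to regrip and move it 4 mm forward.

Scaled: -0.14 m is -14, 0.14 m is 14.

pendant:
  steps:
    - {"dx": -4}
    - {"dx": -8}
    - {"dx": -12}
    - {"dx": -14}
    - {"dx": -14,"dz": 3}
    - {"dx": -14,"dz": 6}
    - {"dx": -14,"dz": 9}
    - {"dx": -14,"dz": 12}
    - {"dx": -14,"dz": 13.5}
    - {"dx": -14,"dz": 14}
    - {"dx": -14,"dz": 14}

```text
time_s: 12.28
tcp_pos: [0.5854, 0.1341, 0.0334]
eef_rot: [-179.9, -0.1, -180.0]
contact_force: [0.6, 0.6, 0.7]
gripper_width: 0.0697
gripper_force: 0.0
```

pendant:
  steps:
    - {}
    - {}
    - {}
    - {}
    - {}
    - {}
    - {}
  finger_gap: 0
  force: 30

```text
time_s: 12.87
tcp_pos: [0.5858, 0.1346, 0.0355]
eef_rot: [180.0, 0.0, -179.9]
contact_force: [0.4, 0.1, 3.8]
gripper_width: 0.03
gripper_force: 30.0
```

pendant:
  steps:
    - {"dz": -0.1}
    - {"dz": -0.2}
    - {"dx": -0.2,"dz": -0.2}
    - {"dx": -0.45,"dz": -0.2}
    - {"dx": -0.45,"dz": -0.2}
    - {"dx": -0.45,"dz": -0.1}
    - {"dx": -0.45}
    - {"dx": -0.45,"dz": 0.1}
    - {"dx": -0.45,"dz": 0.1}

```text
time_s: 13.62
tcp_pos: [0.5903, 0.1346, 0.0355]
eef_rot: [-180.0, 0.0, -179.9]
contact_force: [-5.2, -0.0, 6.4]
gripper_width: 0.03
gripper_force: 30.0
```

Scaled: -0.001 m is -0.1.

pendant:
  steps:
    - {}
    - {}
    - {"dz": -0.1}
    - {"dz": -0.1}
    - {"dz": -0.1}
    - {"dz": -0.1}
  finger_gap: 0.07

```text
time_s: 14.12
tcp_pos: [0.5903, 0.1347, 0.0351]
eef_rot: [180.0, 0.0, -179.9]
contact_force: [-0.7, -0.3, 1.1]
gripper_width: 0.0643
gripper_force: 0.0
```

pendant:
  steps:
    - {"dz": -2}
    - {"dz": -5}
    - {"dz": -9}
    - {"dz": -13}
    - {"dx": 4,"dz": -14}
    - {"dx": 8,"dz": -14}
    - {"dx": 12,"dz": -14}
    - {"dx": 13.9,"dz": -14}
    - {"dx": 13.9,"dz": -14}
  finger_gap: 0

```text
time_s: 14.87
tcp_pos: [0.4477, 0.1338, 0.1756]
eef_rot: [179.9, 0.0, -179.9]
contact_force: [-0.1, -0.9, -0.1]
gripper_width: 0.0156
gripper_force: 0.0
```

Run:
```python
from plant import r
from h import *
t=r.capture("top"); pickle.dump(t,open("top4.pkl","wb")); s=r.capture("scene");pickle.dump(s,open("scene4.pkl","wb"))
print(r.get_state()["tcp_pos"])
a,st,_=blob(s,(0,0,0),(179,255,60),(328,195,355,222)); print(a,st,onz(s,a,.113-.004))
o=np.zeros((600,800,3),np.uint8)
o[:300,:800]=cv2.resize(t["frame"][185:260,200:400,::-1],(800,300),interpolation=cv2.INTER_CUBIC); o[:,:][300:600,:800]=cv2.resize(s["frame"][170:275,270:550,::-1],(800,300),interpolation=cv2.INTER_CUBIC)
cv2.imwrite("pics/p6.png",o)
```

```text
[0.45102983 0.13482267 0.17585703]
[345.46153846 210.61538462] [12 11 13 11 78] [0.44402197 0.13667332 0.109     ]
```

View pics/p6.png

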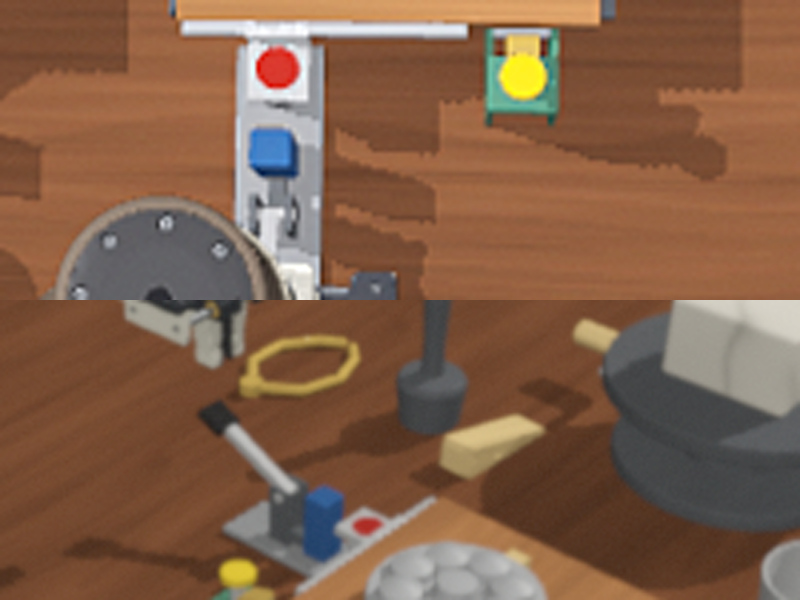

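The jack's front plate has moved forward to the bar line and the fingers are above the pad. First stroke, following the pad's arc.

Scaled: 0.103 m is 10.3, 0.098 m is 9.8.

pendant:
  steps:
    - {"dx": 0.2,"dz": 3}
    - {"dx": 0.2,"dz": 5}
    - {"dx": 0.2,"dz": 6}
    - {"dx": 0.3,"dz": 6.8}
    - {"dx": 0.3,"dz": 7.4}
    - {"dx": 0.4,"dz": 8}
    - {"dx": 0.5,"dz": 8.6}
    - {"dx": 0.6,"dz": 9.2}
    - {"dx": 0.7,"dz": 9.8}
    - {"dx": 0.8,"dz": 10.3}
    - {"dx": 0.8,"dz": 10.3}

```text
time_s: 15.88
tcp_pos: [0.4431, 0.1345, 0.0721]
eef_rot: [-180.0, -0.0, -179.9]
contact_force: [-5.8, -0.4, 12.2]
gripper_width: 0.0003
gripper_force: 5.7
```

pendant:
  steps:
    - {"dx": 0.1,"dz": 0.5}
    - {"dx": 0.2,"dz": 1}
    - {"dx": 0.3,"dz": 1.5}
    - {"dx": 0.3,"dz": 1.9}
    - {"dx": 0.3,"dz": 2.2}
    - {"dx": 0.3,"dz": 2.3}
    - {"dx": 0.3,"dz": 2.3}

```text
time_s: 16.47
tcp_pos: [0.4429, 0.1349, 0.0521]
eef_rot: [180.0, 0.2, -179.8]
contact_force: [-4.4, -8.2, 35.2]
gripper_width: 0.0005
gripper_force: 17.7
```

Bottomed at z = 0.052. I measure the lug height by triangulation, plus the jack's position.

pendant:
  steps:
    - {"dz": -0.1}
    - {"dz": -0.1}

```text
time_s: 16.63
tcp_pos: [0.4428, 0.1349, 0.0529]
eef_rot: [180.0, 0.3, -179.9]
contact_force: [-1.9, -7.4, 25.1]
gripper_width: 0.0004
gripper_force: 12.6
```

Run:
```python
from plant import r
from h import *
t=r.capture("top"); s=r.capture("scene");pickle.dump((t,s),open("v5.pkl","wb"))
a,_,_=blob(t,(0,150,90),(6,255,255),(250,180,290,215)); b,_,_=blob(s,(0,150,90),(6,255,255),(375,225,420,260))
print(a,b,tri(t,a,s,b)); t0,s0=[pickle.load(open(n+"4.pkl","rb")) for n in("top","scene")]
for c,box,n in((t0,(250,205,290,235),"t0"),(t,(250,205,290,235),"t"),(s0,(365,230,400,260),"s0"),(s,(365,225,400,260),"s")):
    q,w,_=blob(c,(100,120,40),(125,255,255),box); print(n,q,w)
print(r.get_state()["contact_force"],r.get_state()["tcp_pos"])
o=np.zeros((600,800,3),np.uint8)
o[:300,:800]=cv2.resize(t["frame"][185:260,200:400,::-1],(800,300),interpolation=cv2.INTER_CUBIC); o[:,:][300:600,:800]=cv2.resize(s["frame"][170:275,270:550,::-1],(800,300),interpolation=cv2.INTER_CUBIC)
cv2.imwrite("pics/p7.png",o)
```

```text
[268.14457831 199.55421687] [398.94444444 241.05555556] (array([0.64500219, 0.13192528, 0.09823526]), np.float64(0.0010157973495141042))
t0 [267.88888889 222.99145299] [ 12  13  12  11 117]
t [267.84745763 222.94067797] [ 12  12  12  12 118]
s0 [382.1796875 247.6171875] [ 11   6  14  24 256]
s [381.92241379 246.82327586] [ 11  11  13  23 232]
[-1.79647906 -7.40174725 26.97528647] [0.44279647 0.13488435 0.05278222]
```

View pics/p7.png

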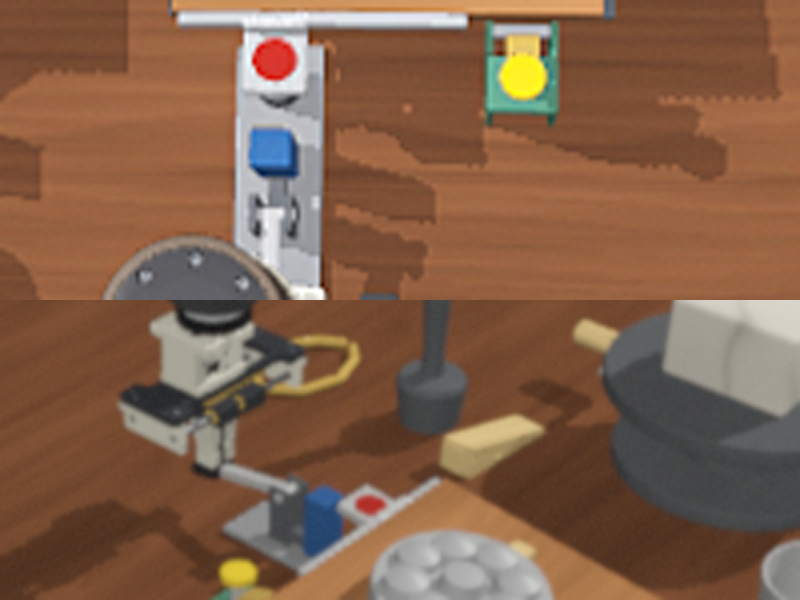

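The lug rose about 25 mm and the jack stayed put, so the stroke was full. Let the handle up, then the second stroke.

Units first: shifts go in cm and turns go in units of 4 degrees. So -0.05 m is -5, -0.095 m is -9.5.

pendant:
  steps:
    - {"dx": -0.3,"dz": -1}
    - {"dx": -0.4,"dz": -2}
    - {"dx": -0.5,"dz": -3}
    - {"dx": -0.6,"dz": -4}
    - {"dx": -0.7,"dz": -5}
    - {"dx": -0.7,"dz": -6}
    - {"dx": -0.7,"dz": -7.5}
    - {"dx": -0.7,"dz": -9.5}
    - {"dx": -0.7,"dz": -9.5}
    - {"dx": -0.7,"dz": -9.5}
    - {"dx": -0.7,"dz": -9.5}
    - {"dx": -0.7,"dz": -9.5}

```text
time_s: 17.73
tcp_pos: [0.447, 0.1343, 0.1445]
eef_rot: [-180.0, -0.0, -180.0]
contact_force: [-0.7, 0.1, -0.3]
gripper_width: 0.0005
gripper_force: 0.0
```

Run:
```python
from plant import r
from h import *
t=r.capture("top"); s=r.capture("scene")
a,_,_=blob(t,(0,150,90),(6,255,255),(250,180,290,215)); b,_,_=blob(s,(0,150,90),(6,255,255),(375,225,420,260))
print(a,b,tri(t,a,s,b)); a,st,_=blob(s,(0,0,0),(179,255,60),(328,200,355,222)); print("pad",a,st,"was 345.5 210.6")
for c,box in((t,(250,205,290,235)),(s,(365,230,400,260))): print(blob(c,(100,120,40),(125,255,255),box)[:2])
print(r.get_state()["tcp_pos"],r.get_state()["contact_force"])
```

```text
[268.79268293 201.56097561] [397.76666667 248.6       ] (array([0.64321258, 0.13188232, 0.07267159]), np.float64(0.00012935795393699776))
pad [345.65   210.5875] [12  6 13 11 80] was 345.5 210.6
(array([267.83898305, 222.98305085]), array([ 12,  13,  12,  11, 118], dtype=int32))
(array([382.17578125, 247.67578125]), array([ 11,   6,  14,  24, 256], dtype=int32))
[0.44692852 0.13428233 0.14439462] [-0.07043123  0.31568442  0.0102043 ]
```

Scaled: 0.073 m is 7.3, 0.068 m is 6.8.

pendant:
  steps:
    - {"dz": 2}
    - {"dz": 3}
    - {"dx": 0.1,"dz": 3.7}
    - {"dx": 0.2,"dz": 4.4}
    - {"dx": 0.3,"dz": 5}
    - {"dx": 0.4,"dz": 5.6}
    - {"dx": 0.5,"dz": 6.2}
    - {"dx": 0.6,"dz": 6.8}
    - {"dx": 0.6,"dz": 7.3}
    - {"dx": 0.6,"dz": 7.3}

```text
time_s: 18.67
tcp_pos: [0.4399, 0.1342, 0.0716]
eef_rot: [-179.9, -0.1, -180.0]
contact_force: [-8.4, 2.0, 11.6]
gripper_width: 0.0003
gripper_force: 5.7
```

pendant:
  steps:
    - {"dx": 0.1,"dz": 0.5}
    - {"dx": 0.1,"dz": 1}
    - {"dx": 0.1,"dz": 1.5}
    - {"dx": 0.1,"dz": 1.9}
    - {"dx": 0.1,"dz": 2.1}
    - {"dx": 0.1,"dz": 2.2}
    - {"dx": 0.1,"dz": 2.2}
    - {"dx": 0.1,"dz": 2.2}
    - {"dx": 0.1,"dz": 2.2}

```text
time_s: 19.42
tcp_pos: [0.4401, 0.1343, 0.0519]
eef_rot: [-180.0, 0.0, -179.9]
contact_force: [-11.4, -3.3, 30.9]
gripper_width: 0.0006
gripper_force: 16.0
```

Run:
```python
from plant import r
from h import *
t=r.capture("top"); s=r.capture("scene")
a,_,_=blob(t,(0,150,90),(6,255,255),(250,180,290,215)); b,_,_=blob(s,(0,150,90),(6,255,255),(375,225,420,260))
print(a,b,tri(t,a,s,b))
for c,box in((t,(250,205,290,235)),(s,(365,230,400,260))): print(blob(c,(100,120,40),(125,255,255),box)[:2])
print(r.get_state()["tcp_pos"],r.get_state()["contact_force"])
```

```text
[268.14457831 199.55421687] [398.94117647 241.        ] (array([0.6449785 , 0.13191498, 0.09840918]), np.float64(0.0010318584422239962))
(array([267.83898305, 222.98305085]), array([ 12,  13,  12,  11, 118], dtype=int32))
(array([381.94298246, 246.79385965]), array([ 11,   6,  13,  23, 228], dtype=int32))
[0.44011498 0.13430052 0.05195122] [-10.64639787  -2.41342817  31.17144626]
```

Fully down, held steady with 31 N, the lug about 25 mm up and the jack unmoved. I hand in.

```bash
python3 -c "
from plant import r
print(r.close_job())"
```

```text
the job is handed in; nothing more can be done
None
```

I handed the job in at about 19.5 s, with the catch off and the jack under the lug; after one full stroke and return, the second stroke is held fully down at 31 N with the lug about 25 mm up (no verdict was returned).

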